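Uncap the leaning varnish bottle and put its cap away in the keeper

TASK

Lift the loose red cap off the leaning amber varnish bottle and lower it by hand, upright, into the round cup of the cap keeper; let go only once it is down in the cup, and never lay it on the bench. Then swing the keeper's clear cover down over the cap and press it gently until the catch snaps and holds it fully shut. Leave everything else on the bench where it is.

Things in the scene. Friction and masses are not known exactly. Their poses are not given: they have to be found in the camera images.
- red_cap: Loose red plastic cap, cylinder 34 mm in diameter, 34 mm high, closed on top, open below (bore 28 mm wide, 30 mm deep). It sits with 2 mm of play over the neck (24 mm) of the amber bottle and pulls off along its own axis. Origin: centre of its open lower rim; z runs along its axis out of the closed top, at the start 30 degrees from vertical, leaning towards the robot.
- varnish_stand: Fixed wooden stand (foot 150 x 100 mm) holding the amber bottle, which leans 30 degrees from vertical to the stand's -x side (towards the robot). Bottle 56 mm in diameter; its shoulder begins 4 mm below the cap's rim. Origin: on the bench under the middle; z up. It may stand left or right of the keeper, the other stand on the other side.
- varnish_stand_mouth (a point): Centre of the top of the amber bottle's neck.
- oil_stand: The like stand with a green bottle and a black cap, not to be used. Same size and axes.
- keeper: Cap keeper: fixed dark wooden block 130 (x) x 104 (y) x 22 mm high on the bench, with a cup for the cap and a clear hinged cover. Origin: on the bench under the block's centre; z up, -x is its front, where the catch is, +x its back, where the hinge is.
- keeper_cup (a point): Centre of the flat floor of the keeper's round cup: 10 mm above the bench, 5 mm in front of the block's centre. The cup is 40 mm in diameter and 12 mm deep, its rim flush with the block's top and slightly bevelled. A cap standing in it rises 22 mm above the block.
- cover (a joint): Clear cover, a box open below, 116 mm long from hinge to front, 92 wide, 34 deep, white strip along the top's front edge. 0 = shut, grows as it opens; starts at 1.5 to 1.75, standing up at the back. A stiff hinge keeps it where it is left. At 0.08 its nub meets the spring catch at the middle of the front; 5 to 15 N down near the front edge makes it snap past to 0.
- cover_hinge (a point): Middle of the cover's hinge axis (axis along the keeper's y), 56 mm behind the block's centre and 26 mm above the bench.
- cover_front (a point): Point on the outside of the cover's top at the white strip, in the middle of its width: 105 mm in front of the hinge and 31 mm above it when shut. It moves with the cover; its z is the outward normal of the cover's top, its -x points to the cover's front edge (11 mm further).
- black_cap: Black cap like the red one, on the green bottle, its origin and axes alike; leave it alone.
- brush: Brush, 190 mm long, lying loose; origin on the underside.
- screwdriver: Screwdriver, 170 mm long, lying loose; origin on the underside.
- jar: Amber jar with steel lid, 60 mm in diameter, 75 mm high; origin under its centre.
- mug: Terracotta mug, 80 mm in diameter, 90 mm high; origin under its centre.
- rosin: Amber rosin cake, 52 mm in diameter, 18 mm high; origin under its centre.
- sanding_block: Sanding block 130 x 45 mm, 42 mm high with its grip; origin under its centre.
Not all that is in view belongs to the job. Of the things that look like the keeper, the largest one is meant.

How it is judged:
By the outcome, as a careful person would: the job done as asked, in the order asked, and still so for the second after the job is handed in, with the robot touching nothing.
It also fails if it takes over 72 s, if anything falls off the work surface, if the arm or the gripper's body presses on something with over 40 N, if the wrist force passes 120 N, or if a joint passes its speed limit or range.

ROBOT

A 7-joint arm with a two-finger parallel gripper is mounted at the origin on the work surface. World frame = base frame: x ahead of the robot, y to its left, z up, the work surface at z = 0. Lengths are in m, angles in rad, forces in N, time in s.
With the tool pointing down it reaches from about 0.4 to 0.85 m from the base axis. Payload 10.4 kg.
Tool frame: the origin (TCP) lies between the finger pads; the fingertips stand 19 mm ahead of it and the grasp point (between the pads) is the TCP (manip.tips_ahead is the distance from the TCP to the fingertips, in m); z points along the fingers, y is the line along which they close (so a half turn about z gives the same grasp; the last joint's range is limited). The gripper opens to 85 mm and grips with 20 to 120 N. Pads are 22 mm wide; open, the fingers measure 114 mm over their backs; the gripper's body (76 mm by 85 mm) begins 54 mm behind the grasp point. The pads swing forward as they close: fully open they stand 13 mm farther back than shut.
Start: joints at [-1.18, 0.332, -0.065, 1.46, 0.022, 1.35, -0.088], TCP at [0.251, 0.572, 0.25] pointing down, gripper open.
Joint ranges: [-2.6, 2.6], [-0.5, 2.12], [-1.47, 1.34], [0.16, 2.42], [-1.27, 4.41], [0.06, 2.06], [-2.6, 2.6]. Speed limits (rad/s): [2.22, 2.22, 2.79, 2.79, 3.14, 3.14, 3.14].

INTERFACE

Orientations are given as a unit quaternion [x, y, z, w].
In Python, from workcell import manip, viewer gives the robot as it stands.
- The arm moves only by the tool arm_command, never from a script. Its argument "series" is text: rows parted by semicolons, each of 5 numbers parted by spaces: the closure, from 0 (fully open) to 1 (shut), then the shift along the tool's x, y, z normalised to -1 to 1, where 1 is 0.4 m, then the turn about the tool's z normalised to -1 to 1, where 1 is 180 degrees. In form: jaw tx ty tz spin; .... A call has exactly 10 rows; each row shifts and turns the commanded pose from where the row before left it, along the tool's axes as they then stand; what a row does not reach is not made up. A row lasts 1/8 s, in which the tool goes at most 62.5 mm and 10.7 degrees, less where a joint would pass 70% of its speed; a pose out of reach is approached as far as the arm can. A call with a number of a shift or a turn outside -1 to 1 is refused whole. A call with a gripper value outside its range is refused whole. The fingers move at their own pace and stop on an object; "newtons" is the grip in N (left out, the last holds). Time passes only in rows, so rows that do not move let the fingers close, or fill a call up. It gives the time, the measured TCP pose, the force, the opening and the grip force at its end, in the units of the state.
- manip.get_obs(): the state, without advancing time (a new reading comes with each control period).
- viewer.camera(name): name is "side" or "top"; returns a dict with "pixels" (420x560x3 uint8, red, green, blue), "intrinsics" (3x3 intrinsics, pixels), "D" ([k1, k2, p1, p2, k3] as OpenCV has them; the pictures are not rectified), "extrinsics" (4x4, takes a point from world to camera coordinates). Camera axes: x right, y up, looking along -z (the intrinsics and any distortion apply to the point x, -y, -z); pixel columns grow to the right and rows downward; lengths in m; the calibration is good to about 2 mm. A picture is of the moment at which its call begins. There is no depth.
- manip.hand_in(): hands the job in; it is judged then, once.
The state is a dict: "clock": time; "joint_pos": joint angles; "joint_velocities": joint speeds; "tau": joint torques, N m; "position": TCP position; "ee_rot": TCP orientation; "ft_force": force on the tool from outside, world axes, zero at the start; "torque": the same for the moment, N m; "grip_width": opening from 0.0 (shut) to 1.0 (fully open); "grasp_force": force on a finger pad.
Only numpy, scipy, OpenCV 4.12 (cv2) and the standard library are available. Lean on these libraries where they do the work, as an engineer would, in place of code of your own. Each camera call takes 0.05 s, during which the arm holds its last target. There are 200 camera calls.

## Working session

There is one attempt and no reset: what is moved stays moved. The work goes in short steps, Python scripts to look and compute and a tool call to move; the robot and the scene stay as the last step left them, time stands still between calls to the robot, and variables do not carry over. Pictures are saved under pics/ and viewed, at most 10 in all, crops included, and the job is handed in when it is done.

Besides the shell and the picture viewer there is one more tool, called as a command line: name --argument value ..., lists and objects as JSON in quotes. arm_command: Moves the arm, as the interface text tells. Scaled input: -1 to 1 covers 0.4 m each way for a shift and 180 degrees each way for a turn. Its arguments: {"type":"object","properties":{"series":{"type":"string"},"newtons":{"type":"number"}},"required":["series"]}

```bash
ls; mkdir -p pics
python3 - <<'E'
from workcell import manip, viewer
import cv2,numpy as np
o=manip.get_obs();print({k:np.round(v,3).tolist() if not isinstance(v,float) else v for k,v in o.items()})
for n in("side","top"):
    c=viewer.camera(n);cv2.imwrite(f"pics/{n}0.png",c["pixels"][:,:,::-1])
    print(n,c["intrinsics"].tolist(),c["D"],np.round(c["extrinsics"],4).tolist())
E
```

```text
pics
{'clock': 0.0, 'joint_pos': [-1.18, 0.333, -0.065, 1.461, 0.022, 1.35, -0.088], 'joint_velocities': [-0.001, 0.001, 0.001, -0.001, 0.001, -0.002, -0.0], 'tau': [-0.0, -62.544, 0.049, -39.163, 0.016, 0.01, 0.0], 'position': [0.251, 0.572, 0.249], 'ee_rot': [0.205, 0.979, -0.001, -0.0], 'ft_force': [0.267, -1.468, -0.623], 'torque': [0.033, 0.0, -0.03], 'grasp_force': 0.0, 'grip_width': 0.9980691484573752}
side [[505.187627087787, 0.0, 280.6251879965476], [0.0, 505.187627087787, 208.61823607723636], [0.0, 0.0, 1.0]] [0.05838612 0.         0.         0.         0.        ] [[0.9935, -0.1141, -0.003, -0.5399], [0.0618, 0.5155, 0.8546, -0.1742], [-0.0959, -0.8492, 0.5192, -1.1744], [0.0, 0.0, 0.0, 1.0]]
top [[404.5641188309163, 0.0, 284.41665554028015], [0.0, 404.5641188309163, 212.50028323690722], [0.0, 0.0, 1.0]] [-0.07667503  0.          0.          0.          0.        ] [[-0.0028, -0.9994, 0.0355, 0.0615], [0.9878, 0.0028, 0.156, -0.5286], [-0.156, 0.0355, 0.9871, -1.0206], [0.0, 0.0, 0.0, 1.0]]
```

View pics/side0.png

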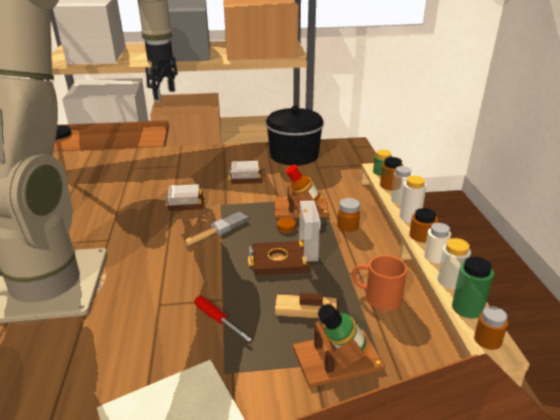

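View pics/top0.png

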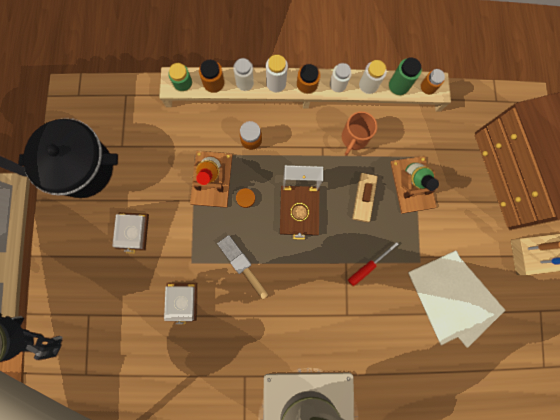

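The side view shows the leaning amber bottle with its red cap at (294,173). The keeper block is at (278,257) with its cover standing open at (310,230), and the green bottle and black cap are at (330,315).

In the top view the red cap is at (204,177), the keeper block at (300,210) with its cup at (300,212), and the cover edge at (303,174).

Possible mix-ups, by top-view pixel:
- **Red things:** red cap (204,177), screwdriver handle (362,272), rosin (246,198). I choose the cap on the leaning amber bottle.
- **Keeper-like things:** large block (300,210), small boxes (130,231) and (180,302). I choose the largest.

```bash
cat > h.py <<'E'
import cv2,numpy as np
from workcell import manip,viewer
F=np.diag([1.,-1,-1])
def shot(n):
    c=viewer.camera(n);c["pixels"]=c["pixels"].copy();return c
def ray(c,uv):
    p=cv2.undistortPoints(np.array(uv,float).reshape(-1,1,2),c["intrinsics"],c["D"]).reshape(-1,2)
    E=np.array(c["extrinsics"]);R=F@E[:3,:3];t=F@E[:3,3]
    return -R.T@t,(R.T@np.c_[p,np.ones(len(p))].T).T
def onz(c,uv,z):
    o,d=ray(c,uv);return o+d*((z-o[2])/d[:,2])[:,None]
def tri(c1,u1,c2,u2):
    o1,d1=ray(c1,u1);o2,d2=ray(c2,u2);out=[]
    for a,b in zip(d1,d2):
        s=np.linalg.lstsq(np.c_[a,-b],o2-o1,rcond=None)[0];p,q=o1+a*s[0],o2+b*s[1]
        out.append([*(p+q)/2,np.linalg.norm(p-q)])
    return np.array(out)
def proj(c,P):
    E=np.array(c["extrinsics"]);R=F@E[:3,:3];t=F@E[:3,3]
    return cv2.projectPoints(np.array(P,float).reshape(-1,1,3),cv2.Rodrigues(R)[0],t,c["intrinsics"],c["D"])[0].reshape(-1,2)
def redcap(c,win):
    x0,y0,x1,y1=win;h=cv2.cvtColor(c["pixels"][y0:y1,x0:x1],cv2.COLOR_RGB2HSV)
    m=(((h[...,0]<6)|(h[...,0]>172))&(h[...,1]>180)&(h[...,2]>90)).astype(np.uint8)
    n,l,s,ce=cv2.connectedComponentsWithStats(m)
    i=1+s[1:,4].argmax();return ce[i]+[x0,y0],s[i],l==i
E
python3 - <<'E'
from h import *
S,T=shot("side"),shot("top")
a=redcap(S,(270,150,330,200));b=redcap(T,(185,150,230,205));print(a[:2],b[:2],"cap centre",tri(S,a[0],T,b[0]))
def crop(c,x0,y0,w,h,k): return cv2.resize(c["pixels"][y0:y0+h,x0:x0+w],None,fx=k,fy=k,interpolation=cv2.INTER_CUBIC)
im=np.zeros((600,800,3),np.uint8)
def put(i,x,y):
    i=i[:600-y,:800-x];im[y:y+i.shape[0],x:x+i.shape[1]]=i
put(crop(T,185,145,70,75,4),0,0)      # 280x300
put(crop(T,265,155,75,90,5),290,0)    # 375x450
put(crop(S,265,155,70,70,4),0,310)    # 280x280
put(crop(S,240,195,90,85,3),670-130+0,345) 
cv2.imwrite("pics/c1.png",im[:,:,::-1])
E
```

```text
(array([293.41176471, 172.36470588]), array([ 16,  14,  16,  18, 170], dtype=int32)) (array([203.89673913, 176.38043478]), array([ 12,  19,  15,  16, 184], dtype=int32)) cap centre [[0.60745963 0.26176773 0.11832032 0.00396566]]
```

View pics/c1.png

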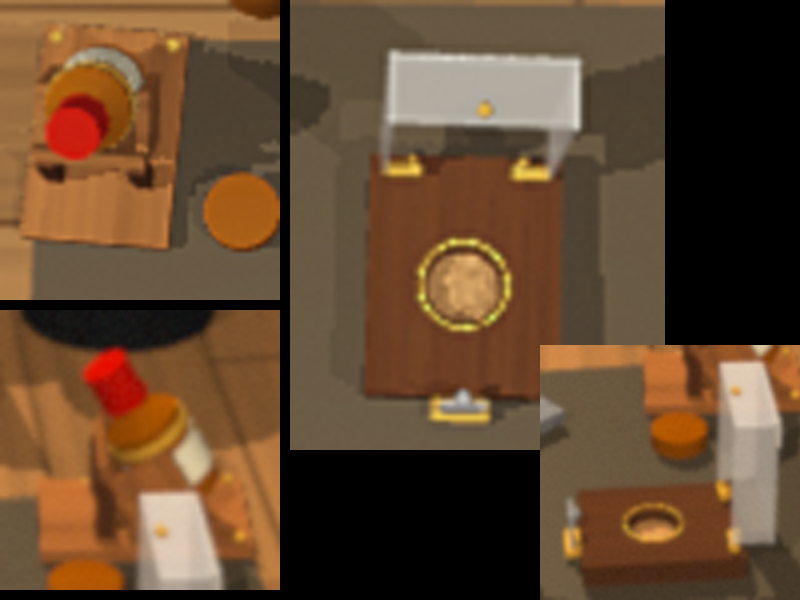

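The crop shows the red cap on the leaning amber bottle, with its top disc at about (204,176) in the top view. The largest block's cup ring is at (299.8,211.8) in the top view and (277.3,254.7) in the side view, so both choices hold.

Run:
```python
from h import *
S,T=shot("side"),shot("top")
cr=lambda u,v,x0,y0,ox,oy,k:(x0+(u-ox)/k-.5+.5/k,y0+(v-oy)/k-.5+.5/k)
# looser masks for cap
def cap(c,w):
    x0,y0,x1,y1=w;p=c["pixels"][y0:y1,x0:x1].astype(int)
    m=((p[...,0]>90)&(p[...,1]<.3*p[...,0])&(p[...,2]<.3*p[...,0])&(abs(p[...,1]-p[...,2])<.15*p[...,0])).astype(np.uint8)
    n,l,s,ce=cv2.connectedComponentsWithStats(m);i=1+s[1:,4].argmax();M=cv2.moments((l==i).astype(np.uint8),True)
    ang=.5*np.arctan2(2*M['mu11'],M['mu20']-M['mu02']);print(s[i],ce[i]+[x0,y0],np.degrees(ang));return ce[i]+[x0,y0]
a=cap(S,(270,150,330,200));b=cap(T,(185,150,230,205));P=tri(S,a,T,b)[0];print("capC",P)
# cup ring
for c,w in((S,(255,240,300,270)),(T,(280,190,320,230))):
    x0,y0,x1,y1=w;h=cv2.cvtColor(c["pixels"][y0:y1,x0:x1],cv2.COLOR_RGB2HSV)
    m=((h[...,0]>20)&(h[...,0]<34)&(h[...,1]>110)&(h[...,2]>120)).astype(np.uint8)
    pts=np.argwhere(m)[:,::-1]+[x0,y0];q=onz(c,pts,.022)[:,:2]
    A=np.c_[2*q,np.ones(len(q))];s=np.linalg.lstsq(A,(q**2).sum(1),rcond=None)[0];ce=s[:2]
    for _ in range(5):
        r=np.linalg.norm(q-ce,axis=1);k=abs(r-np.median(r))<.004
        s=np.linalg.lstsq(A[k],(q[k]**2).sum(1),rcond=None)[0];ce=s[:2]
    print("ring",ce,np.sqrt(s[2]+ce@ce),k.sum(),len(k))
st=[cr(u,v,185,145,0,0,4) for u,v in((22,237),(168,248),(188,38),(45,25))]
q=onz(T,st,.015);print("stand foot",np.round(q,4).tolist());e=q-np.roll(q,-1,0);print(np.linalg.norm(e,axis=1),np.degrees(np.arctan2(e[:,1],e[:,0])))
kp=[cr(u,v,265,155,290,0,5) for u,v in((365,396),(560,398),(563,158),(370,155))]
q=onz(T,kp,.022);print("keeper",np.round(q,4).tolist());e=q-np.roll(q,-1,0);print(np.linalg.norm(e,axis=1),np.degrees(np.arctan2(e[:,1],e[:,0])))
cv_=[cr(u,v,265,155,290,0,5) for u,v in((390,52),(581,60),(580,128),(388,122))]
for z in(.13,.14):print("cover top edge z",z,np.round(onz(T,cv_,z),4).tolist())
```

```text
[ 16  14  15  17 163] [293.27607362 172.22699387] 64.72548426250896
[ 12  19  15  16 181] [203.90607735 176.48066298] -51.76614652200149
capC [0.60706966 0.26165101 0.11883229 0.00394765]
ring [0.5159722  0.01856277] 0.0023390555698363878 3 3
ring [0.53445409 0.02089795] 0.023423030106694696 58 64
stand foot [[0.5553, 0.3138, 0.015], [0.5481, 0.2157, 0.015], [0.6943, 0.2051, 0.015], [0.7032, 0.3034, 0.015]]
[0.09835358 0.1466197  0.09870397 0.14826757] [ 85.8000584  175.85292778 -95.1561427   -4.01756955]
keeper [[0.4744, 0.0737, 0.022], [0.4734, -0.0299, 0.022], [0.6038, -0.0336, 0.022], [0.6049, 0.0709, 0.022]]
[0.103615   0.13050485 0.10453159 0.13055057] [ 89.44626294 178.36154442 -90.586547    -1.2357645 ]
cover top edge z 0.13 [[0.632, 0.0639, 0.13], [0.6287, -0.0299, 0.13], [0.5945, -0.0288, 0.13], [0.5969, 0.065, 0.13]]
cover top edge z 0.14 [[0.6292, 0.0643, 0.14], [0.626, -0.0286, 0.14], [0.5921, -0.0274, 0.14], [0.5944, 0.0653, 0.14]]
```

arm_command --series "0 0 0 0 -0.0535; 0 0 0 0 -0.0535; 0 -0.117 -0.088 0 0; 0 -0.117 -0.088 0 0; 0 -0.117 -0.088 0 0; 0 -0.117 -0.088 0 0; 0 -0.117 -0.088 0 0; 0 -0.117 -0.088 0 0; 0 -0.117 -0.088 0 0; 0 -0.117 -0.088 0 0" --newtons 25

```text
clock: 1.55
position: [0.604, 0.2612, 0.2504]
ee_rot: [0.039, 0.999, 0.0, 0.0]
ft_force: [-0.1, 0.9, -0.0]
grip_width: 1.003
grasp_force: 0.0
```

```bash
cat >> h.py <<'E'
def rel(P,ydeg):
    o=manip.get_obs();p=np.array(o["position"]);q=o["ee_rot"]
    from scipy.spatial.transform import Rotation as Rn
    R=Rn.from_quat(q).as_matrix();yd=np.degrees(np.arctan2(R[1,1],R[0,1]))
    d=(ydeg-yd+90)%180-90
    R2=R@Rn.from_euler('z',-d,degrees=True).as_matrix()
    print("t",round(o["clock"],2),"pos",np.round(p,4),"ydeg",round(yd,2),"tilt",np.round(R[:,2],3),"F",np.round(o["ft_force"],1),"grip",round(o["grip_width"],3),round(o["grasp_force"],1))
    print("spin",round(-d/180,4),"shift after spin",np.round(R2.T@(np.array(P)-p)/.4,4))
E
python3 - <<'E'
from h import *
rel([.603,.262,.133],85.5)
S,T=shot("side"),shot("top")
p=manip.get_obs()["position"];print(proj(S,[p]),proj(T,[p]))
im=np.zeros((600,800,3),np.uint8)
im[:,:400]=cv2.resize(S["pixels"][90:240,240:340],(400,600),interpolation=cv2.INTER_CUBIC)
im[:,400:]=cv2.resize(T["pixels"][110:260,150:250],(400,600),interpolation=cv2.INTER_CUBIC)
cv2.imwrite("pics/c2.png",im[:,:,::-1])
E
```

```text
t 1.55 pos [0.604  0.2612 0.2504] ydeg 85.57 tilt [ 0.  0. -1.] F [-0.1  0.9 -0. ] grip 1.003 0.0
spin 0.0004 shift after spin [0.0026 0.0018 0.2936]
[[293.50034379 128.77427623]] [[197.32023983 160.538254  ]]
```

View pics/c2.png

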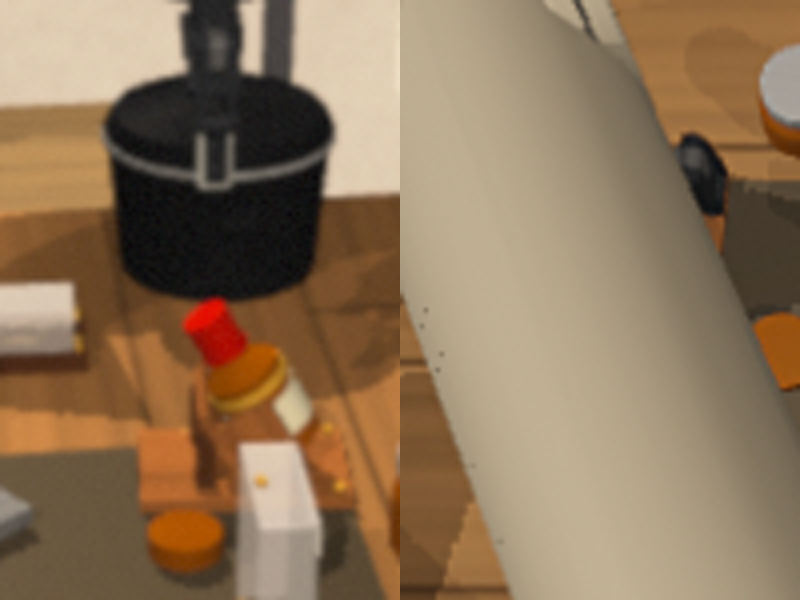

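The side crop shows the gripper directly above the cap: the pads are at x 293.7 px, which matches the projected TCP at 293.5. The arm hides this spot in the top view. I'll descend and grip.

arm_command --series "0 0.002 0.002 0.08 0; 0 0 0 0.08 0; 0 0 0 0.07 0; 0 0 0 0.04 0; 0 0 0 0.015 0; 0 0 0 0.0135 0; 0 0 0 0 0; 0.25 0 0 0 0; 0.35 0 0 0 0; 0.42 0 0 0 0" --newtons 20

```text
clock: 2.9
position: [0.6021, 0.2634, 0.1312]
ee_rot: [0.039, 0.999, 0.0, 0.0]
ft_force: [-0.3, -0.0, -0.1]
grip_width: 0.579
grasp_force: 0.0
```

Run:
```python
from h import *
rel([.603,.262,.131],85.5)
S=shot("side")
cv2.imwrite("pics/c3.png",cv2.resize(S["pixels"][110:220,230:360],(780,660))[:600,:,::-1])
```

```text
t 2.9 pos [0.6021 0.2634 0.1312] ydeg 85.55 tilt [ 0.  0. -1.] F [-0.3 -0.  -0.1] grip 0.579 0.0
spin 0.0003 shift after spin [-0.0026 -0.0033  0.0004]
```

View pics/c3.png

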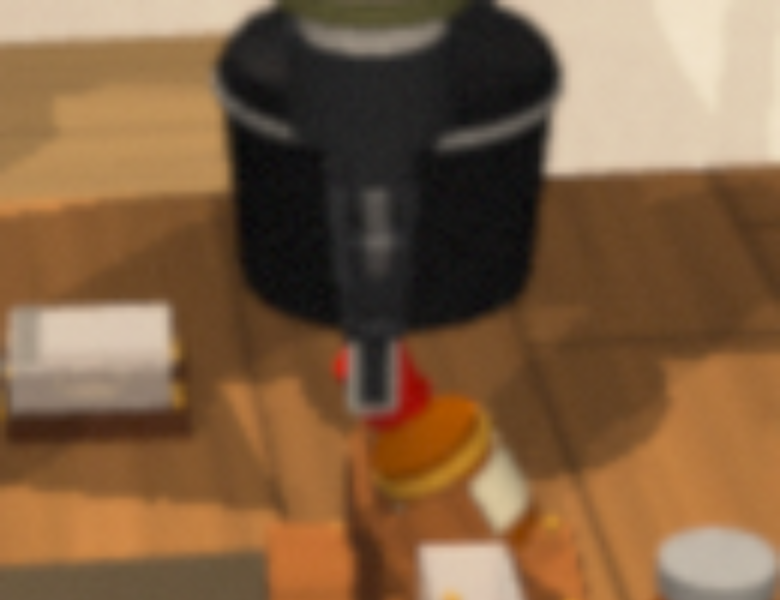

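The side crop shows the pads straddling the upper half of the cap. The finger tip is at crop (375,410) and the cap centre at about (380,373), so I'll close now.

arm_command --series "0.42 -0.0015 -0.0033 0 0; 0.5 0 0 0 0; 0.6 0 0 0 0; 0.7 0 0 0 0; 0.8 0 0 0 0; 0.9 0 0 0 0; 1 0 0 0 0; 1 0 0 0 0; 1 0 0 0 0; 1 0 0 0 0" --newtons 25

```text
clock: 4.2
position: [0.6025, 0.2621, 0.1311]
ee_rot: [0.039, 0.999, 0.0, 0.0]
ft_force: [-2.0, 1.8, 4.7]
grip_width: 0.38
grasp_force: 24.9
```

arm_command --series "1 0.0031 0 -0.0054 0; 1 0.0062 0 -0.0108 0; 1 0.0062 0 -0.0108 0; 1 0.0062 0 -0.0108 0; 1 0.0062 0 -0.0108 0; 1 0.0062 0 -0.0108 0; 1 0.0062 0 -0.0108 0; 1 0.0062 0 -0.0108 0; 1 0.0062 0 -0.0108 0; 1 0.005 0 -0.0087 0"

```text
clock: 5.45
position: [0.5793, 0.2638, 0.1714]
ee_rot: [0.039, 0.999, 0.0, -0.0]
ft_force: [-0.6, -0.0, 0.5]
grip_width: 0.379
grasp_force: 24.9
```

Run:
```python
from h import *
rel([.57,.02,.17],89)
S=shot("side")
cv2.imwrite("pics/c4.png",cv2.resize(S["pixels"][90:200,230:360],(780,660))[:600,:,::-1])
```

```text
t 5.45 pos [0.5793 0.2638 0.1714] ydeg 85.55 tilt [-0.  0. -1.] F [-0.6 -0.   0.5] grip 0.379 24.9
spin -0.0192 shift after spin [ 0.0125 -0.6098  0.0034]
```

View pics/c4.png

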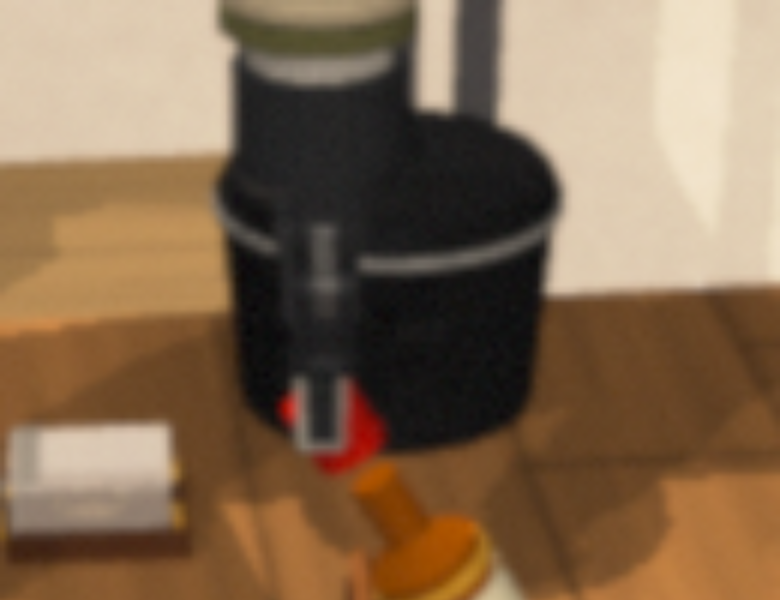

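The side crop shows the cap clear of the neck and still tilted 30° in the pads: cap at crop (335,425), bare neck at (375,485). I'll carry it over the cup.

arm_command --series "1 0 0 -0.0715 -0.0192; 1 0.01 -0.04 0 0; 1 0.02 -0.085 0 0; 1 0.02 -0.1 0 0; 1 0.02 -0.1 0 0; 1 0.02 -0.1 0 0; 1 0.02 -0.085 0 0; 1 0.013 -0.06 0 0; 1 0.0066 -0.0396 0 0; 1 0 0 0 0" --newtons 22

```text
clock: 6.75
position: [0.5232, 0.0199, 0.1995]
ee_rot: [0.01, 1.0, -0.0, -0.0]
ft_force: [0.4, 0.5, -0.6]
grip_width: 0.375
grasp_force: 24.9
```

Run:
```python
from h import *
rel([.5232,.0209,.060],89)
S,T=shot("side"),shot("top")
a=redcap(S,(240,150,320,250));print(a[:2])
print(proj(S,[[.5345,.0209,.022]]))
im=np.zeros((600,800,3),np.uint8)
im[:,:400]=cv2.resize(S["pixels"][150:285,230:320],(400,600),interpolation=cv2.INTER_CUBIC)
im[:,400:]=cv2.resize(T["pixels"][130:265,255:345],(400,600),interpolation=cv2.INTER_CUBIC)
cv2.imwrite("pics/c5.png",im[:,:,::-1])
```

```text
t 6.75 pos [0.5232 0.0199 0.1995] ydeg 88.89 tilt [-0. -0. -1.] F [ 0.4  0.5 -0.6] grip 0.375 24.9
spin -0.0006 shift after spin [0.     0.0026 0.3488]
(array([278.07692308, 200.52307692]), array([31, 42, 12, 15, 65], dtype=int32))
[[275.95894344 254.38216726]]
```

View pics/c5.png

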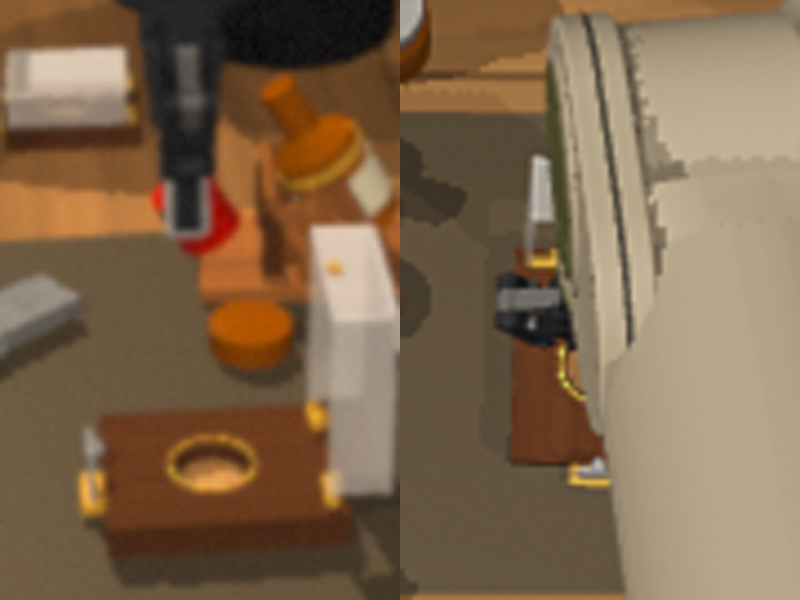

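In the side crop the cap is held tilted at (195,215) above the keeper, with the cup ring at (213,465). The ring sits about 1.4 px to the right of where my estimate projects, so I'll refine it in the side view, where the robot's x has been verified.

Run:
```python
from h import *
S=shot("side")
def fit(c,w,z,lo):
    x0,y0,x1,y1=w;h=cv2.cvtColor(c["pixels"][y0:y1,x0:x1],cv2.COLOR_RGB2HSV).astype(int)
    m=((h[...,0]>17)&(h[...,0]<36)&(h[...,1]>lo)&(h[...,2]>100)).astype(np.uint8)
    pts=np.argwhere(m)[:,::-1]+[x0,y0];e=cv2.fitEllipse(pts.astype(np.float32));print(len(pts),e);q=onz(c,pts,z)[:,:2]
    print("ring world",q.min(0),q.max(0),(q.min(0)+q.max(0))/2,onz(c,[e[0]],z))
for lo in(110,140):fit(S,(262,244,294,266),.022,lo)
# gripper pad near-finger tip frame in side: TCP x check
p=manip.get_obs()["position"];print(proj(S,[p,[p[0],p[1]-.03,p[2]-.015],[.5345,.0209,.022],[.5375,.0209,.022]]))
g=cv2.cvtColor(S["pixels"][185:208,255:295],cv2.COLOR_RGB2GRAY)
for r in range(2,20,3):print(r+185,g[r,5:32].tolist())
```

```text
26 ((277.3778991699219, 253.95468139648438), (10.831317901611328, 18.950597763061523), 87.27656555175781)
ring world [0.5125844  0.00267384] [0.56000883 0.04102629] [0.53629662 0.02185006] [[0.53812432 0.02222763 0.022     ]]
26 ((277.3778991699219, 253.95468139648438), (10.831317901611328, 18.950597763061523), 87.27656555175781)
ring world [0.5125844  0.00267384] [0.56000883 0.04102629] [0.53629662 0.02185006] [[0.53812432 0.02222763 0.022     ]]
[[270.44624245 190.84092971]
 [271.84753591 203.29685019]
 [275.95894344 254.38216726]
 [277.18245906 254.29525072]]
187 [98, 97, 98, 96, 93, 79, 58, 39, 35, 38, 40, 40, 42, 43, 41, 43, 36, 39, 71, 108, 123, 124, 122, 120, 117, 116, 113]
190 [96, 96, 98, 96, 95, 85, 85, 95, 91, 60, 36, 34, 33, 35, 49, 84, 96, 81, 87, 109, 119, 122, 125, 120, 119, 116, 110]
193 [107, 106, 107, 109, 101, 92, 111, 130, 115, 73, 42, 34, 36, 31, 48, 82, 105, 87, 63, 64, 90, 109, 119, 120, 122, 118, 108]
196 [139, 141, 143, 138, 119, 94, 99, 127, 117, 76, 45, 37, 36, 38, 50, 85, 108, 90, 62, 55, 51, 62, 80, 97, 118, 125, 119]
199 [141, 142, 142, 142, 142, 139, 133, 139, 130, 84, 48, 37, 37, 36, 48, 82, 105, 87, 63, 50, 54, 57, 61, 84, 119, 131, 126]
202 [113, 113, 111, 108, 108, 109, 109, 117, 127, 118, 106, 103, 104, 96, 92, 90, 82, 67, 57, 57, 61, 77, 100, 119, 129, 130, 132]
```

arm_command --series "1 -0.0058 0.0035 0.05 0; 1 0 0 0.08 0; 1 0 0 0.08 0; 1 0 0 0.07 0; 1 0 0 0.04 0; 1 0 0 0.025 0; 1 0 0 0.015 0; 1 0 0 0.01 0; 1 0 0 0.004 0; 1 0 0 0 0" --newtons 20

```text
clock: 8.15
position: [0.526, 0.0222, 0.0504]
ee_rot: [0.009, 1.0, 0.0, 0.0]
ft_force: [-0.1, 0.2, -0.8]
grip_width: 0.377
grasp_force: 24.9
```

Run:
```python
from h import *
rel([.5255,.0213,.0455],89)
S=shot("side")
cv2.imwrite("pics/c6.png",cv2.resize(S["pixels"][215:275,240:310],(700,600),interpolation=cv2.INTER_CUBIC)[:,:,::-1])
```

```text
t 8.15 pos [0.526  0.0222 0.0504] ydeg 89.0 tilt [ 0.001  0.    -1.   ] F [-0.1  0.2 -0.8] grip 0.377 24.9
spin 0.0 shift after spin [ 0.0011 -0.0023  0.0122]
```

View pics/c6.png

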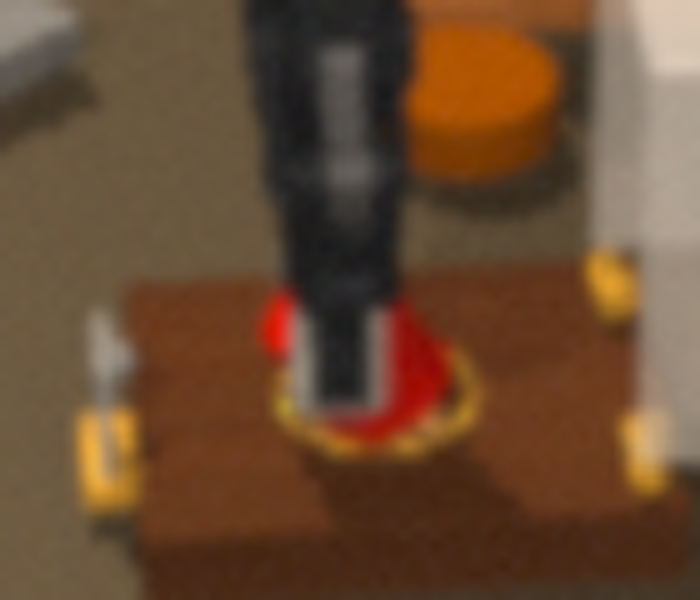

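The cap's low edge is inside the cup ring: cap at crop (370,380), ring from (275,400) to (480,400). There's no contact yet, so I'll ease down to touch the floor.

arm_command --series "1 0 -0.002 0.003 0; 1 0 0 0.003 0; 1 0 0 0.003 0; 1 0 0 0.003 0; 1 0 0 0.002 0; 1 0 0 0 0; 1 0 0 0 0; 1 0 0 0 0; 1 0 0 0 0; 1 0 0 0 0" --newtons 20

```text
clock: 9.45
position: [0.5285, 0.0214, 0.0471]
ee_rot: [0.009, 1.0, 0.0, 0.003]
ft_force: [0.5, -2.0, 19.5]
grip_width: 0.373
grasp_force: 26.5
```

arm_command --series "1 -0.003 0 0 0; 1 -0.003 0 0.001 0; 1 -0.003 0 0.001 0; 1 -0.003 0 0.001 0; 1 -0.003 0 0.001 0; 1 -0.003 0 0.001 0; 1 0 0 0 0; 1 0 0 0 0; 1 0 0 0 0; 1 0 0 0 0" --newtons 20

```text
clock: 10.7
position: [0.5338, 0.021, 0.0438]
ee_rot: [0.009, 1.0, 0.0, 0.001]
ft_force: [-4.1, -1.7, 13.1]
grip_width: 0.38
grasp_force: 25.4
```

Run:
```python
from h import *
rel([.5375,.0213,.0405],89)
S=shot("side")
cv2.imwrite("pics/c7.png",cv2.resize(S["pixels"][215:275,240:310],(700,600),interpolation=cv2.INTER_CUBIC)[:,:,::-1])
```

```text
t 10.7 pos [0.5338 0.021  0.0438] ydeg 88.98 tilt [ 0.002  0.    -1.   ] F [-4.1 -1.7 13.1] grip 0.38 25.4
spin -0.0001 shift after spin [-0.0093  0.001   0.0082]
```

View pics/c7.png

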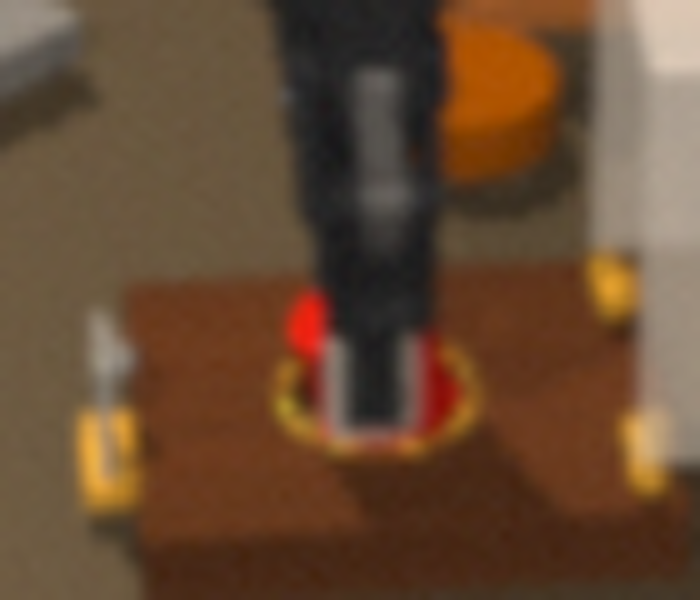

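The cap is rotating upright: its high edge is now in the cup at crop (440,390) and its top-left edge is at (305,320). I'll continue the arc.

arm_command --series "1 -0.003 0 0.0015 0; 1 -0.003 0 0.0015 0; 1 -0.003 0 0.0015 0; 1 -0.001 0 0.0015 0; 1 0 0 0.0015 0; 1 0 0 0 0; 1 0 0 0 0; 1 0 0 0 0; 1 0 0 0 0; 1 0 0 0 0" --newtons 20

```text
clock: 12.0
position: [0.5378, 0.0211, 0.0406]
ee_rot: [0.009, 1.0, 0.0, 0.001]
ft_force: [-2.5, -1.2, 10.4]
grip_width: 0.377
grasp_force: 25.2
```

Run:
```python
from h import *
rel([.5375,.0213,.0405],89)
S=shot("side")
cv2.imwrite("pics/c8.png",cv2.resize(S["pixels"][215:275,240:310],(700,600),interpolation=cv2.INTER_CUBIC)[:,:,::-1])
```

```text
t 12.0 pos [0.5378 0.0211 0.0406] ydeg 88.99 tilt [ 0.002  0.    -1.   ] F [-2.5 -1.2 10.4] grip 0.377 25.2
spin -0.0 shift after spin [0.0009 0.0005 0.0003]
```

View pics/c8.png

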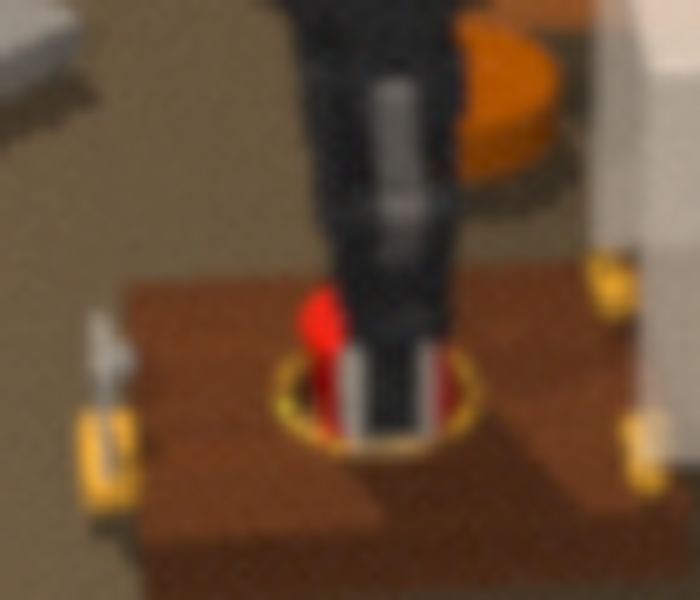

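The cap is almost upright in the cup, with its left side at crop (330,400) nearly vertical. That was my last allowed picture, so I'll go by the numbers from here.

arm_command --series "1 -0.003 0 0.0015 0; 1 -0.003 0 0.0015 0; 1 -0.001 0 0.0015 0; 1 0 0 0.001 0; 1 0 0 0 0; 1 0 0 0 0; 1 0 0 0 0; 1 0 0 0 0; 1 0 0 0 0; 1 0 0 0 0" --newtons 20

```text
clock: 13.3
position: [0.5384, 0.021, 0.0402]
ee_rot: [0.009, 1.0, 0.0, -0.002]
ft_force: [-24.6, -0.6, 48.8]
grip_width: 0.384
grasp_force: 45.2
```

```bash
cat >> h.py <<'E'
def mask():
    S=shot("side");x0,y0=255,235
    p=S["pixels"][y0:262,x0:300].astype(int)
    m=(p[...,0]>75)&(p[...,1]<.33*p[...,0])&(p[...,2]<.4*p[...,0])
    for r,row in enumerate(m):print(r+y0,''.join('#' if v else '.' for v in row))
E
python3 - <<'E'
from h import *
rel([.5375,.0213,.0405],89);mask()
E
```

```text
t 13.3 pos [0.5384 0.021  0.0402] ydeg 88.98 tilt [-0.003  0.001 -1.   ] F [-24.6  -0.6  48.8] grip 0.384 45.2
spin -0.0001 shift after spin [ 0.0023  0.0006 -0.0007]
235 .............................................
236 .............................................
237 .............................................
238 .............................................
239 .............................................
240 .............................................
241 .............................................
242 .............................................
243 .............................................
244 ................###..........................
245 ................###..........................
246 ...............#####.........................
247 ...............#####.........................
248 ...............#####.........................
249 ................###..........................
250 .................##..........................
251 .................##..........................
252 ................##...........................
253 ................##...........................
254 .................#...........................
255 .................#...........................
256 .................#...........................
257 .............................................
258 .............................................
259 .............................................
260 .............................................
261 .............................................
```

arm_command --series "1 0.003 0 -0.0015 0; 1 0.002 0 -0.0015 0; 1 0.001 0 -0.0005 0; 1 0 0 0 0; 1 0 0 0 0; 1 0 0 0 0; 1 0 0 0 0; 1 0 0 0 0; 1 0 0 0 0; 1 0 0 0 0" --newtons 20

```text
clock: 14.6
position: [0.5381, 0.0211, 0.0404]
ee_rot: [0.009, 1.0, 0.0, 0.001]
ft_force: [-6.4, -0.1, 19.3]
grip_width: 0.376
grasp_force: 32.5
```

Run:
```python
from h import *
rel([.5375,.0213,.0405],89);S=shot("side")
for r in range(242,260):print(r,' '.join("%3d,%-3d"%(a[0],a[1]) for a in S["pixels"][r,266:288]))
for a in range(0,30,8):  # expected left silhouette by tilt, cap standing at right wall / centre
    t=np.radians(a);ax=np.array([-np.sin(t),0,np.cos(t)]);ex=np.array([np.cos(t),0,np.sin(t)])
    lo=np.array([.5375-.017,.0213,.010]);print(a,np.round(proj(S,[lo+.014*ax,lo+.034*ax,lo+.034*ax+.034*ex]),1).tolist())
```

```text
t 14.6 pos [0.5381 0.0211 0.0404] ydeg 88.98 tilt [ 0.001  0.    -1.   ] F [-6.4 -0.1 19.3] grip 0.376 32.5
spin -0.0001 shift after spin [ 0.0015  0.0006 -0.0003]
242 103,73  105,73  103,72  102,69  104,71  104,73  100,70   71,52   44,37   33,31   33,31   33,30   34,31   37,36   35,36   32,33   34,34   31,30   41,34   62,42   83,48   92,52 
243 103,63  104,61  107,63  105,63  105,59  118,61  130,60  101,46   58,34   34,31   31,31   30,30   31,32   32,32   31,32   29,29   27,27   29,27   40,32   66,41   87,49   93,52 
244 104,56  103,55  103,56  107,57  122,52  167,53  194,49  144,45   75,35   34,29   30,30   33,33   32,31   29,29   33,32   30,29   30,31   30,30   39,30   69,44   89,50   96,52 
245 107,57  108,61  107,59  119,58  160,52  216,43  223,41  161,39   81,31   38,30   31,29   33,32   33,33   36,34   35,35   35,34   33,32   31,32   42,32   66,38   89,49   98,55 
246 108,58  109,61  110,59  129,54  190,48  230,40  229,36  177,36   99,35   42,31   30,30   37,36   33,33   38,37   40,39   40,41   42,39   36,35   41,30   67,42   88,48   95,51 
247 108,58  108,58  108,58  132,55  
[... 1809 characters left out ...]
62,102 162,67  151,53  149,92  137,114  90,82   49,47   40,38   41,40   44,41   61,57   99,82  124,76  129,71  142,90  133,87   99,63 
258 105,57  108,60  117,69  143,96  162,113 178,119 172,93  160,79  160,101 149,120 109,95   82,72   84,72   88,74   94,77   94,78  106,86  121,80  118,72  116,74   98,63   81,50 
259 109,59  109,58  110,61  115,68  130,81  149,94  152,94  167,108 172,116 159,125 133,109 123,100 126,102 136,110 143,112 132,100 112,85   98,66   92,56   85,51   78,44   75,42 
0 [[270.2, 254.0], [270.1, 247.3], [284.1, 246.4]]
8 [[269.4, 254.1], [268.2, 247.6], [282.0, 245.0]]
16 [[268.6, 254.3], [266.2, 248.0], [279.7, 243.9]]
24 [[267.9, 254.6], [264.4, 248.7], [277.2, 243.1]]
```

arm_command --series "1 0 0 -0.003 0; 1 0 0 -0.003 0; 1 0 0 -0.002 0; 1 -0.002 0 0 0; 1 -0.002 0 0 0; 1 -0.002 0 0 0; 1 -0.002 0 0 0; 1 0 0 0 0; 1 0 0 0 0; 1 0 0 0 0" --newtons 20

```text
clock: 15.9
position: [0.5405, 0.0211, 0.0418]
ee_rot: [0.009, 1.0, -0.0, -0.0]
ft_force: [-3.9, -1.2, 1.1]
grip_width: 0.379
grasp_force: 24.5
```

Run:
```python
from h import *
rel([.5375,.0213,.0405],89);S=shot("side")
for r in range(243,258):print(r,' '.join("%3d,%-3d"%(a[0],a[1]) for a in S["pixels"][r,268:276]))
```

```text
t 15.9 pos [0.5405 0.0211 0.0418] ydeg 89.0 tilt [-0. -0. -1.] F [-3.9 -1.2  1.1] grip 0.379 24.5
spin 0.0 shift after spin [0.0074 0.0004 0.0033]
243 104,61  104,62  105,59  126,57  171,53  193,47  150,40   82,34 
244 106,58  106,57  118,58  161,53  213,41  221,37  162,36   84,30 
245 108,58  108,57  135,56  192,45  228,33  226,30  173,32   95,33 
246 107,60  112,61  141,52  208,39  232,32  230,30  198,35  117,34 
247 109,60  110,60  133,54  190,39  226,31  233,31  218,34  139,42 
248 110,60  109,59  118,55  155,38  203,24  226,28  218,35  144,51 
249 111,62  119,69  131,75  137,51  163,26  189,24  190,43  140,77 
250 120,73  140,91  159,103 143,72  139,31  155,19  158,46  134,95 
251 140,92  144,96  135,85  122,55  132,28  143,14  148,53  140,103
252 156,103 134,91   98,57   99,35  127,20  141,17  150,54  145,102
253 143,96  109,69   76,42   90,27  123,19  140,8   148,49  149,101
254 145,105 103,72   76,43   97,37  125,24  138,9   148,49  146,97 
255 167,136 128,99   98,60  121,54  136,30  144,17  148,47  145,96 
256 157,123 149,112 130,90  135,72  151,43  147,19  147,44  147,96 
257 138,97  168,121 165,120 156,101 150,66  146,33  150,45  152,91
```

The cap is now within about 3° of upright. I'll lower the last millimetre until it touches, then open.

arm_command --series "1 0.001 0 0.002 0; 1 0.001 0 0.0015 0; 1 0 0 0.001 0; 1 0 0 0 0; 1 0 0 0 0; 1 0 0 0 0; 1 0 0 0 0; 1 0 0 0 0; 1 0 0 0 0; 1 0 0 0 0"

```text
clock: 17.2
position: [0.54, 0.0212, 0.0405]
ee_rot: [0.009, 1.0, 0.0, 0.0]
ft_force: [-4.9, -1.2, 5.1]
grip_width: 0.375
grasp_force: 27.1
```

arm_command --series "0.6 0 0 0 0; 0.58 0 0 0 0; 0.55 0 0 0 0; 0.52 0 0 0 0; 0.5 0 0 0 0; 0.45 0 0 0 0; 0.4 0 0 0 0; 0.3 0 0 0 0; 0.2 0 0 0 0; 0.2 0 0 0 0"

```text
clock: 18.45
position: [0.5397, 0.0212, 0.0401]
ee_rot: [0.009, 1.0, 0.0, -0.0]
ft_force: [-0.8, -0.1, -0.8]
grip_width: 0.803
grasp_force: 0.0
```

Run:
```python
from h import *
rel([.5375,.0213,.0405],89);mask()
```

```text
t 18.45 pos [0.5397 0.0212 0.0401] ydeg 89.01 tilt [-0.  0. -1.] F [-0.8 -0.1 -0.8] grip 0.803 0.0
spin 0.0 shift after spin [ 0.0056  0.0001 -0.0011]
235 .............................................
236 .............................................
237 .............................................
238 .............................................
239 .............................................
240 .............................................
241 .............................................
242 .............................................
243 ...................#.........................
244 ..................###........................
245 .................####........................
246 .................###.........................
247 ................####.........................
248 .................####........................
249 .................####........................
250 .................####........................
251 .................###.........................
252 .................###.........................
253 .................###.........................
254 .................###.........................
255 .................###.........................
256 .................###.........................
257 ..................##.........................
258 .............................................
259 .............................................
260 .............................................
261 .............................................
```

The cap stands upright and free in the cup. I'll rise, close the fingers and go behind the cover.

arm_command --series "0.2 0 0 -0.04 0; 0.2 0 0 -0.09 0; 0.2 0 0 -0.12 0; 0.3 0 0 -0.12 0; 0.5 -0.02 0 -0.1 0; 0.7 -0.06 0 -0.05 0; 0.9 -0.09 0 0 0; 1 -0.09 0 0 0; 1 -0.06 0 0 0; 1 -0.02 0 0 0"

```text
clock: 19.75
position: [0.6764, 0.0187, 0.2486]
ee_rot: [0.009, 1.0, -0.0, 0.0]
ft_force: [0.2, -0.3, -0.6]
grip_width: 0.0
grasp_force: 0.0
```

Run:
```python
from h import *
rel([.668,.0205,.139],89)
S=shot("side");a=redcap(S,(255,235,300,265));print(a[:2]);x,y,w,h=a[1][:4]
for r in a[2]:
    if r.any():print(''.join('#' if v else '.' for v in r))
# cover bright corners: back face x at top in side view
for P in ([.633,.0205-.046,.141],[.633,.0205+.046,.141]):print(proj(S,[P]))
g=cv2.cvtColor(S["pixels"],cv2.COLOR_RGB2GRAY)
for r in range(200,216,3):print(r,g[r,296:326].tolist())
```

```text
t 19.75 pos [0.6764 0.0187 0.2486] ydeg 89.0 tilt [ 0. -0. -1.] F [ 0.2 -0.3 -0.6] grip 0.0 0.0
spin -0.0 shift after spin [0.0211 0.0042 0.274 ]
(array([278.15025907, 250.07253886]), array([ 16,   7,  15,  17, 193], dtype=int32))
.......................#.....................
....................#########................
..................###########................
.................#############...............
................###############..............
.................##############..............
.................##############..............
.................##############..............
..................############...............
.................#############...............
.................#############...............
.................#############...............
.................#############...............
.................#############...............
.................############................
..................###########................
......................##.....................
[[321.14099672 220.88898025]]
[[314.1859542  200.42925581]]
200 [90, 90, 90, 99, 120, 1
[... 166 characters left out ...]
7, 207, 208, 208, 207, 208, 207, 206, 203, 200, 184, 139, 104, 109, 114, 116, 116, 120, 126, 131, 131, 126]
206 [79, 88, 94, 113, 150, 183, 203, 207, 205, 206, 207, 207, 209, 209, 208, 205, 200, 198, 198, 180, 126, 88, 90, 104, 118, 128, 128, 129, 132, 130]
209 [84, 84, 90, 111, 143, 168, 191, 193, 188, 186, 193, 202, 204, 205, 205, 205, 198, 194, 195, 198, 170, 120, 89, 85, 86, 86, 89, 103, 123, 132]
212 [109, 93, 89, 109, 137, 151, 174, 195, 196, 195, 194, 204, 205, 206, 205, 204, 198, 193, 192, 196, 199, 173, 122, 90, 83, 82, 85, 101, 127, 129]
215 [98, 99, 104, 119, 143, 153, 160, 184, 201, 205, 207, 208, 207, 208, 207, 205, 198, 194, 192, 193, 197, 200, 168, 124, 96, 93, 96, 95, 94, 95]
```

arm_command --series "1 0.021 0.004 0.1 0; 1 0 0 0.1 0; 1 0 0 0.074 0; 1 0.03 0 0 0; 1 0.02 0 0 0; 1 0.012 0 0 0; 1 0.024 0 -0.006 0; 1 0.024 0 -0.006 0; 1 0.025 0 -0.001 0; 1 0.025 0 -0.001 0"

```text
clock: 21.05
position: [0.6027, 0.0217, 0.1442]
ee_rot: [0.009, 1.0, 0.0, 0.0]
ft_force: [0.3, 0.7, -0.2]
grip_width: 0.004
grasp_force: 0.3
```

```bash
cat >> h.py <<'E'
def cover():
    T,S=shot("top"),shot("side");o=manip.get_obs();p=np.array(o["position"])
    print("corner rel hinge",np.round((p-[.6095,0,.045])*1000,1))
    for c,n in((S,"side"),(T,"top")):
        for th in(1.6,1.2,.8,.4,.1,0):
            q=[[.5985-r*np.cos(th)+.031*np.sin(th),.0205-.046,.026+r*np.sin(th)+.031*np.cos(th)] for r in(.116,)]
            print(n,th,np.round(proj(c,q)[0],0),end=' ')
        print()
    g=cv2.cvtColor(S["pixels"],cv2.COLOR_RGB2HSV);m=(g[...,1]<45)&(g[...,2]>130)
    y,x=np.nonzero(m[195:290,250:335]);print("white bbox side",x.min()+250,x.max()+250,y.min()+195,y.max()+195)
    for r in range(200,280,3):print(r,''.join('#' if v else '.' for v in m[r,240:335]))
E
python3 - <<'E'
from h import *
rel([.604,.0205,.1448],89);cover()
E
```

```text
t 21.05 pos [0.6027 0.0217 0.1442] ydeg 89.01 tilt [ 0.  0. -1.] F [ 0.3  0.7 -0.2] grip 0.004 0.3
spin 0.0 shift after spin [-0.0033 -0.003  -0.0014]
corner rel hinge [-7.2 21.7 99.1]
side 1.6 [321. 221.] side 1.2 [300. 221.] side 0.8 [280. 227.] side 0.4 [264. 240.] side 0.1 [257. 252.] side 0 [256. 256.] 
top 1.6 [322. 164.] top 1.2 [322. 182.] top 0.8 [322. 202.] top 0.4 [320. 219.] top 0.1 [319. 227.] top 0 [318. 229.] 
white bbox side 250 308 204 252
200 ...............................................................................................
203 ...............................................................................................
206 ...............................................................................................
209 .....................................................#.........................................
212 ...............................................................................................
215 #####.......................................................##.................................
218 ####...............................
[... 1360 characters left out ...]

260 ...............................................................................................
263 ...............................................................................................
266 ...............................................................................................
269 ...............................................................................................
272 ...............................................................................................
275 ...............................................................................................
278 ...............................................................................................
```

arm_command --series "1 0.022 -0.003 0.004 0; 1 0.025 0 0.004 0; 1 0.0235 0 0.009 0; 1 0.0235 0 0.009 0; 1 0.021 0 0.013 0; 1 0.021 0 0.013 0; 1 0.018 0 0.017 0; 1 0.018 0 0.017 0; 1 0.016 0 0.0195 0; 1 0 0 0 0"

```text
clock: 22.4
position: [0.5273, 0.0217, 0.1011]
ee_rot: [0.009, 1.0, -0.0, -0.001]
ft_force: [-0.0, -0.3, 0.7]
grip_width: -0.0
grasp_force: 0.0
```

Run:
```python
from h import *
rel([.528,.0205,.103],89);cover()
```

```text
t 22.4 pos [0.5273 0.0217 0.1011] ydeg 89.01 tilt [-0.002 -0.    -1.   ] F [-0.  -0.3  0.7] grip -0.0 0.0
spin 0.0001 shift after spin [-0.0019 -0.003  -0.0048]
corner rel hinge [-81.2  21.7  56.9]
side 1.6 [321. 221.] side 1.2 [300. 221.] side 0.8 [280. 227.] side 0.4 [264. 240.] side 0.1 [257. 252.] side 0 [256. 256.] 
top 1.6 [322. 164.] top 1.2 [322. 182.] top 0.8 [322. 202.] top 0.4 [320. 219.] top 0.1 [319. 227.] top 0 [318. 229.] 
white bbox side 250 300 223 252
200 ...............................................................................................
203 ...............................................................................................
206 ...............................................................................................
209 ...............................................................................................
212 ...............................................................................................
215 #####..........................................................................................
218 ####..................
[... 1373 characters left out ...]

260 ...............................................................................................
263 ...............................................................................................
266 ...............................................................................................
269 ...............................................................................................
272 ...............................................................................................
275 ...............................................................................................
278 ...............................................................................................
```

arm_command --series "1 0.006 -0.002 0.009 0; 1 0.006 0 0.009 0; 1 0.005 0 0.009 0; 1 0.004 0 0.008 0; 1 0 0 0 0; 1 0 0 -0.025 0; 1 0.026 0 0 0; 1 0.026 0 0 0; 1 0 0 0.015 0; 1 0 0 0 0"

```text
clock: 23.75
position: [0.4986, 0.0215, 0.0913]
ee_rot: [0.009, 1.0, -0.0, -0.0]
ft_force: [-0.0, 0.1, -0.1]
grip_width: 0.002
grasp_force: 0.0
```

Run:
```python
from h import *
rel([.4955,.0205,.078],89);cover()
```

```text
t 23.75 pos [0.4986 0.0215 0.0913] ydeg 89.01 tilt [-0.001  0.    -1.   ] F [-0.   0.1 -0.1] grip 0.002 0.0
spin 0.0001 shift after spin [ 0.0076 -0.0027  0.0333]
corner rel hinge [-110.5   21.5   46.7]
side 1.6 [321. 221.] side 1.2 [300. 221.] side 0.8 [280. 227.] side 0.4 [264. 240.] side 0.1 [257. 252.] side 0 [256. 256.] 
top 1.6 [322. 164.] top 1.2 [322. 182.] top 0.8 [322. 202.] top 0.4 [320. 219.] top 0.1 [319. 227.] top 0 [318. 229.] 
white bbox side 250 297 229 253
200 ...............................................................................................
203 ...............................................................................................
206 ...............................................................................................
209 ...............................................................................................
212 ...............................................................................................
215 ####...........................................................................................
218 ####.............
[... 1378 characters left out ...]

260 ...............................................................................................
263 ...............................................................................................
266 ...............................................................................................
269 ...............................................................................................
272 ...............................................................................................
275 ...............................................................................................
278 ...............................................................................................
```

arm_command --series "1 0.006 -0.0025 0.008 0; 1 0 0 0.005 0; 1 0 0 0.002 0; 1 0 0 0.002 0; 1 0 0 0.002 0; 1 0 0 0.002 0; 1 0 0 0.001 0; 1 0 0 0.001 0; 1 0 0 0 0; 1 0 0 0 0"

```text
clock: 25.1
position: [0.4963, 0.0206, 0.0829]
ee_rot: [0.009, 1.0, 0.0, -0.0]
ft_force: [-3.7, 0.2, 6.1]
grip_width: 0.004
grasp_force: 2.4
```

arm_command --series "1 0 0 0.001 0; 1 0 0 0 0; 1 0 0 0.001 0; 1 0 0 0 0; 1 0 0 0.001 0; 1 0 0 0 0; 1 0 0 0 0; 1 0 0 0 0; 1 0 0 0 0; 1 0 0 0 0"

```text
clock: 26.35
position: [0.4965, 0.0205, 0.0815]
ee_rot: [0.009, 1.0, 0.0, 0.0]
ft_force: [-0.6, -0.3, -0.3]
grip_width: -0.0
grasp_force: 0.0
```

The force dropped to zero, so the catch seems to have snapped. I'll check by lightly touching at the shut height.

arm_command --series "1 0 0 0.004 0; 1 0 0 0.003 0; 1 0 0 0.002 0; 1 0 0 0.002 0; 1 0 0 0.002 0; 1 0 0 0.001 0; 1 0 0 0.001 0; 1 0 0 0 0; 1 0 0 0 0; 1 0 0 0 0"

```text
clock: 27.6
position: [0.4965, 0.0206, 0.0759]
ee_rot: [0.009, 1.0, 0.0, -0.0]
ft_force: [-2.2, 0.1, 5.9]
grip_width: -0.002
grasp_force: 3.5
```

Contact is at 75.9 mm against an expected 76, so the cover is fully shut. I'll retreat and check that it stays.

arm_command --series "1 0 0 -0.02 0; 1 0 0 -0.06 0; 1 0 0 -0.1 0; 1 0 0 -0.12 0; 1 0.02 0 -0.1 0; 1 0.06 0 0 0; 1 0.1 0 0 0; 1 0.05 0 0 0; 1 0 0 0 0; 1 0 0 0 0"

```text
clock: 28.85
position: [0.4052, 0.0221, 0.2358]
ee_rot: [0.009, 1.0, 0.0, 0.0]
ft_force: [0.2, 0.3, 0.2]
grip_width: 0.004
grasp_force: 0.0
```

Run:
```python
from h import *
rel([.4,.02,.24],89);S=shot("side")
h=cv2.cvtColor(S["pixels"],cv2.COLOR_RGB2HSV)
for r in range(228,280,2):print(r,' '.join("%3d"%v for v in h[r,244:316:2,2]))
pts=[[.5985-r,.0205+s*.046,.057] for r in(.116,0) for s in(-1,1)];print(np.round(proj(S,pts),0).tolist())
p=[[.5985-.116*np.cos(.08)+.0025,.0205+s*.046,.057+.0093] for s in(-1,1)];print("if .08",np.round(proj(S,p),0).tolist())
a=S["pixels"][235:265,262:298].astype(int);m=(a[...,0]>1.5*a[...,1])&(a[...,0]>120)&(a[...,1]<130);y,x=np.nonzero(m);print("cap thru cover",x.mean()+262,y.mean()+235,m.sum())
```

```text
t 28.85 pos [0.4052 0.0221 0.2358] ydeg 89.0 tilt [ 0.001  0.    -1.   ] F [0.2 0.3 0.2] grip 0.004 0.0
spin 0.0 shift after spin [ 0.0129 -0.0055 -0.0104]
228  98 103 106 106 106 106 105 104 107 103 106 105 105 104 104 103 102 103 113 123 135 137 133 124 110  93  80  94  75  70  75  74  69  69  69  69
230 107 105 106 108 108 106 108 107 109 106 106 107 106 106 106 108 111 110 121 127 134 135 136 134 133 135 129 136  88  77  98  97  76  69  68  70
232 109 107 106 108 108 146 206 223 228 218 171 183 186 197 197 202 205 205 206 202 204 204 207 212 217 219 219 202 117  99 100  99  79  66  68  69
234 109 106 107 107 109 221 250 251 250 243 221 222 222 224 223 222 221 221 220 216 214 213 215 216 216 216 219 209 128 104 102 100  80  69  69  67
236 108 107 106 106 110 222 249 251 251 246 221 220 221 220 221 219 219 219 220 218 219 218 216 216 216 220 219 214 152 102 101 101  92  73  67  68
238 109 107 109 106 110 209 250 251 251 248 222 221 220 220 221 218 219 219 219 219 220 217 219 219 218 220 219 216 169  98  94  94  92  91  75  67
240 109 108 108 106 109 192 249 251 251 249 223 219 219 
[... 2417 characters left out ...]
74  73  73  72  72  73  70  70  72  97 101
274 113 108 106 109 109  85  73  73  74  74  71  74  72  73  72  71  73  73  71  73  72  69  71  71  68  70  72  68  68  70  68  68  69  68  93 103
276 110 111 109 110 109 100  72  70  70  69  70  70  67  69  69  67  72  67  69  66  71  68  67  70  69  69  68  68  67  67  67  68  66  67  91 102
278 113 109 110 109 107 104  70  68  70  67  66  68  67  67  69  69  69  69  69  68  67  68  68  67  69  69  69  68  65  68  69  69  70  68  90 102
[[256.0, 256.0], [253.0, 233.0], [305.0, 252.0], [299.0, 230.0]]
if .08 [[257.0, 252.0], [254.0, 230.0]]
cap thru cover nan nan 0<stdin>:7: RuntimeWarning: Mean of empty slice.
  ret = ret.dtype.type(ret / rcount)
```

The cover corners are at (255,255) and (254,232), which fits shut at (256,256) and (253,233). The cap shows through the cover and the arm is clear.

```bash
python3 -c "
from workcell import manip
print(manip.hand_in())"
```

```text
the job is handed in; nothing more can be done
None
```

The job is handed in: the red cap stands upright in the keeper's cup, the cover is snapped shut over it and the arm is clear; while seating the cap, the fingertips briefly pressed on the keeper block with about 50 N at the wrist.

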